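# Rewind the monitor's tape and take its cassette out

### The job

The tape in the bench vapour monitor has to go to the archive. Wind it back into its cassette with the crank, clockwise, until you feel the drag suddenly drop away, and stop there: little more than half a turn further the crank runs hard onto its end stop. Then lift the unlocked cassette out without forcing it and stand it fully down in the free well of the carrier, leaving the other things on the bench where they are.

Things in the scene. Friction and masses are not known exactly. Their poses are not given: they have to be found in the camera images.
- monitor: The bench vapour monitor: fixed white box 136 x 238 x 64 mm (x, y, z) with a flat deck at z = 64 mm, a square bay with the cassette at its -y end and the crank at its +y end. Origin: centre of the underside. Its x axis points to its back, its y axis from the bay to the crank, z up. The display on its front looks to -x.
- crank_axis (a point): Point on the crank's upright axis, 76 mm above the monitor's underside (12 mm above the deck); fixed to the monitor at x = 0, y = +48 mm of its frame. The crank is turned clockwise seen from above.
- knob_mid (a point): Middle of the crank's black knob, 93.5 mm above the monitor's underside: an upright cylinder, 15 mm diameter, 30 mm tall (78.5 to 108.5 mm above the underside), that spins freely on its pin at the end of the crank arm, 34 mm from the crank's axis.
- crank: The steel crank with its knob. The flat arm under the knob has its top 77 mm above the monitor's underside and sweeps 42 mm round the axis; nothing else stands within 70 mm of the axis above the deck. Drag at the knob while the tape is attached: about 6 to 12 N; after it has let go: under 2 N. That comes between 0.8 and 3.5 turns after the start, and nothing outside shows when. The crank stays where it is left.
- cassette: Dark grey square cassette, 44 x 44 x 44 mm, 0.12 kg, with a grip fin on top: 10 mm thick (its x), 30 mm long (its y), from 44 to 66 mm above its underside. Origin: centre of the underside. It starts in the monitor's bay (axes along the monitor's, 1 mm play each side). A bolt holds it down while tape is attached, then springs back by itself; the cassette then lifts straight up freely.
- bay (a point): Centre of the bay's floor, 24 mm above the monitor's underside and 40 mm below the deck; the cassette's underside rests here at the start.
- end_stop: Steel pin out of sight inside the monitor, fixed to it, onto which the winding screw runs about 0.7 turn after the tape has let go. Its place says nothing about how much tape is left. It must not be loaded.
- carrier: Fixed aluminium carrier block, 76 x 140 x 26 mm (x, y, z), with two square wells in a row along its y axis, 68 mm apart; each is 48 mm wide (2 mm play on each side of a cassette) and 16 mm deep with a bevelled mouth. Origin: centre of the underside.
- free_well (a point): Centre of the floor of the free well, 10 mm above the carrier's underside, at y = +34 mm of the carrier's frame. A cassette fully down has its underside here, and its fin's top 76 mm above the bench.
- old_cassette: A like cassette that already stands in the other well (at y = -34 mm of the carrier); it stays there.
- timer: White kitchen-type timer lying on the bench, 56 x 62 x 16 mm; stays.
- calculator: Pocket calculator, 70 x 118 x 14 mm; stays.
- beaker: Empty 100 ml plastic beaker, 52 mm diameter, 68 mm tall; stays.
- septa_pot: Small white screw-top pot, 40 mm diameter, 42 mm tall; stays.
- screwdriver: Screwdriver lying on the bench, 166 mm long; stays.
- vial_a: Clear screw-cap vial standing on the bench, 12 mm diameter, 32 mm tall; stays.
Mind the look-alikes: they are no part of the job. Leave any purple look-alike of the old_cassette alone.

How it is judged:
On the way:
1. the cassette is lifted straight out of the monitor's bay (z of cassette in the frame of bay above 0.05 m), for 0.1 s.
At the end, for the whole second after the job is handed in: The cassette stands upright (within 0.06 rad) and at rest on the floor of the carrier's free well (underside within 3 mm of the floor, centre within 6 mm of the well's), and the old cassette is still in the other well (horizontal distance between cassette and free_well below 0.006 m and z of cassette in the frame of free_well below 0.003 m and angle between cassette's own z axis and vertical below 0.06 rad and linear speed of cassette below 0.02 m/s and horizontal distance between old_cassette and carrier below 0.042 m); the robot touches nothing.
It fails at once if the crank is run onto its end stop (more than 3 N on the stop pin) (contact force between end_stop and anything else above 3 N).
It fails at once if the cassette is forced in its bay (pulled against the bolt or pressed with more than 30 N) (contact force between cassette and monitor above 30 N).
It fails at once if a bystander (timer, calculator, beaker, pot, screwdriver, vial, old cassette) is displaced by more than 30 mm (distance of any of timer, calculator, beaker, septa_pot, screwdriver, vial_a, old_cassette from where it was at the start of the episode above 0.03 m).
It also fails if it takes over 72 s, if anything falls off the work surface, if the arm or the gripper's body presses on something with over 40 N, if the wrist force passes 120 N, or if a joint passes its speed limit or range.

### The arm

A 7-joint arm with a two-finger parallel gripper is mounted at the origin on a cart in front of the work surface, level with it; the furniture and walls round the work are solid. World frame = base frame: x ahead of the robot, y to its left, z up, the work surface at z = 0. Lengths are in m, angles in rad, forces in N, time in s.
With the tool pointing down it reaches from about 0.425 to 0.925 m from the base axis. Payload 6.8 kg.
Tool frame: the origin (TCP) lies midway between the tips of the shut fingers; the grasp point (between the pads) lies r.tcp_to_grasp behind it (r.tcp_to_grasp is the distance from the TCP to the grasp point, in m); x points along the fingers, y is the direction in which the jaws open and shut, and the axes are right-handed (so a half turn about x gives the same grasp; the last joint's range is limited). The gripper opens to 85 mm and grips with 20 to 120 N. Pads are 22 mm wide; open, the fingers measure 114 mm over their backs; the gripper's body (76 mm by 85 mm) begins 54 mm behind the grasp point. The pads swing forward as they close: fully open they stand 13 mm farther back than shut.
Start: joints at [1.193, 0.477, 0.022, 1.555, -0.011, 1.109, -0.083], TCP at [0.18, -0.651, 0.231] pointing down, gripper open.
Joint ranges: [-2.96, 2.96], [-0.34, 2.1], [-1.41, 1.46], [0.24, 2.44], [-1.37, 4.51], [0.17, 1.92], [-2.96, 2.96]. Speed limits (rad/s): [2.39, 2.39, 3.14, 3.14, 3.14, 3.14, 3.14].

### API

Orientations are given as a rotation vector (axis times angle).
In Python, from bench import r, grab_frame, search_frame, cut_out, pinpoint gives the robot as it stands. The module is installed in compiled form; this text tells all that it offers.
- The arm moves only by the tool apply_moves, never from a script. Its argument "commands" is a list of rows, each a list of 7 numbers: the finger opening in mm, from 0 to 85.4, then the shift along the tool's x, y, z in mm, then the turn, a rotation vector about the tool's x, y, z in rad. A call has 1 to 20 rows; each row is the pose to reach, as a shift and turn from the pose commanded when the call began, along the tool's axes at that moment; what a row does not reach only later rows make up. A row lasts 1/10 s, in which the tool goes at most 50 mm and 8.59 degrees, less where a joint would pass 70% of its speed; a pose out of reach is approached as far as the arm can. A call with a gripper value outside its range is refused whole. The fingers move at their own pace and stop on an object; "force" is the grip in N (left out, the last holds). Time passes only in rows, so rows that repeat a pose let the fingers close. It gives the time, the measured TCP pose, the force and the opening at its end, in the units of the state.
- r.get_obs(): the state, without advancing time (a new reading comes with each control period).
- grab_frame(name): name is "side" or "top"; returns a dict with "pixels" (480x640x3 uint8, red, green, blue), "mtx" (3x3 intrinsics, pixels), "position" and "rotation" of the camera in the world. Camera axes: x right, y down, z forward; pixel columns grow to the right and rows downward; lengths in m; the calibration is good to about 2 mm. A picture is of the moment at which its call begins. There is no depth.
- r.hand_in(): hands the job in, once; it reports no verdict.
Trained networks look in the newest picture that a camera, given by its name, has taken for a name from the list of things; names that differ only in an ending like _2 or _b are one class to them, and where a whole thing is asked for, a point or a joint stands for the part that bears it (a point fixed in the world has none). Each returns a list of dicts, best first, with "confidence" (0 to 1); they miss things now and then, are a little off and sometimes report something else, mostly with a low value. They report only what shows in the picture. A call takes as long as a camera call. They do not tell look-alikes from the thing itself.
- search_frame(label, camera): "point" ([column, row] as shares, 0 to 1, of the picture: columns of its width, rows of its height, amid what is visible of it).
- cut_out(label, camera): "pixels" (480x640 bool, what is visible of it) and "point" ([column, row] as shares, 0 to 1, of the picture: columns of its width, rows of its height, amid what is visible of it).
- pinpoint(label, camera): "point" ([column, row] as shares, 0 to 1, of the picture: columns of its width, rows of its height: a listed point, or the origin of a listed thing).
The state is a dict: "clock": time; "joints": joint angles; "qvel": joint speeds; "tau": joint torques, N m; "tcp_pos": TCP position; "orientation": TCP orientation; "contact_force": force on the tool from outside, world axes, zero at the start; "moment": the same for the moment, N m; "grip_width": finger opening in m.
Only numpy, scipy, OpenCV 4.12 (cv2) and the standard library are available. Lean on these libraries where they do the work, as an engineer would, in place of code of your own. Each camera call takes 0.05 s, during which the arm holds its last target.

## Working session

There is one attempt and no reset: what is moved stays moved. The work goes in short steps, Python scripts to look and compute and a tool call to move; the robot and the scene stay as the last step left them, time stands still between calls to the robot, and variables do not carry over. Pictures are saved under pics/ and viewed, and the job is handed in when it is done.

Besides the shell and the picture viewer there is one more tool, called after "Emit:" by a JSON object that holds its "op" and its "data", one argument or row to a line. apply_moves: Moves the arm, as the interface text tells. Its arguments: {"type":"object","properties":{"commands":{"type":"array"},"force":{"type":"number"}},"required":["commands"]}

```bash
mkdir -p pics
cat > h.py <<'E'
import numpy as np, cv2
from scipy.spatial.transform import Rotation as R
from bench import r, grab_frame, search_frame, cut_out, pinpoint
def ray(f,px):
    d=np.linalg.inv(f['mtx'])@np.array([px[0],px[1],1.]); Rm=np.array(f['rotation'])
    if Rm.shape!=(3,3): Rm=R.from_rotvec(Rm).as_matrix() if Rm.size==3 else R.from_quat(Rm).as_matrix()
    return np.array(f['position']),Rm@d
def onz(f,px,z):
    p,d=ray(f,px); return p+d*(z-p[2])/d[2]
def tri(f1,p1,f2,p2):
    a,d=ray(f1,p1);b,e=ray(f2,p2)
    s=np.linalg.lstsq(np.c_[d,-e],b-a,rcond=None)[0]
    return (a+d*s[0]+b+e*s[1])/2,np.linalg.norm(a+d*s[0]-b-e*s[1])
def proj(f,X):
    p,_=ray(f,(0,0)); Rm=np.array(f['rotation']); c=Rm.T@(np.array(X)-p); q=f['mtx']@c; return q[:2]/q[2]
E
python3 - <<'E'
from h import *
F={}
for c in ("top","side"):
    f=grab_frame(c); F[c]=f; cv2.imwrite(f"pics/{c}0.png",f['pixels'][:,:,::-1]); print(c,np.round(f['position'],3),np.round(f['rotation'],3).tolist(),f['mtx'][0,0])
for l in ("monitor","crank_axis","knob_mid","bay","cassette","carrier","free_well","old_cassette"):
    for c in F:
        for d in pinpoint(l,c)[:4]: print(l,c,round(d['confidence'],2),np.round(np.array(d['point'])*[640,480],1))
print(r.get_obs(), r.tcp_to_grasp)
E
```

```text
top [ 0.428 -0.088  1.317] [-2.156, 2.181, -0.097] 479.5676125132772
side [0.276 0.532 1.156] [-0.549, 2.864, -0.847] 539.2564878565472
monitor top 0.77 [241.8 224.1]
monitor top 0.29 [264.7 225.4]
monitor side 0.59 [263.5 326.9]
crank_axis top 0.81 [219.9 218.8]
crank_axis top 0.23 [242.4 281. ]
crank_axis side 0.65 [242.6 325.5]
knob_mid top 0.36 [219.5 201.9]
knob_mid side 0.46 [230.5 322.4]
knob_mid side 0.37 [279.7 229.6]
knob_mid side 0.34 [265.2 326.7]
bay top 0.83 [266.1 227.2]
bay top 0.55 [356.5 220.8]
bay side 0.83 [279.4 299.5]
cassette top 0.81 [265.  227.6]
cassette side 0.56 [280.8 295.8]
carrier top 0.88 [347.9 263.8]
carrier side 0.71 [350.3 240.9]
free_well top 0.65 [336.1 263.1]
free_well side 0.68 [345.8 250.7]
old_cassette top 0.6 [470.7 274.6]
old_cassette top 0.52 [360.3 259.3]
old_cassette side 0.8 [353.  228.8]
old_cassette side 0.61 [402.3 150.9]
{'clock': 0.9, 'joints': array([ 1.19288634,  0.47698358,  0.02238372,  1.5553876 , -0.01148763,
        1.10929349, -0.08308679]), 'qvel': array([ 8.39122834e-04, -8.11439282e-04, -3.43924902e-04, -1.58011504e-03,
       -1.43755123e-05, -1.04446331e-03,  4.56706487e-04]), 'tau': array([ 4.35865022e-04, -5.96314645e+01,  1.60666544e+00, -2.81543684e+01,
        1.24865971e-02,  1.62204233e-03,  1.32565813e-05]), 'tcp_pos': array([ 0.17994068, -0.65060079,  0.23132386]), 'orientation': array([ 2.07719067,  0.28189017, -2.07714388]), 'contact_force': array([0.23012729, 0.37224022, 0.66508832]), 'moment': array([ 0.01248457, -0.02366315, -0.01648814]), 'grip_width': 0.08526713950865761} 0.0187
```

View pics/top0.png

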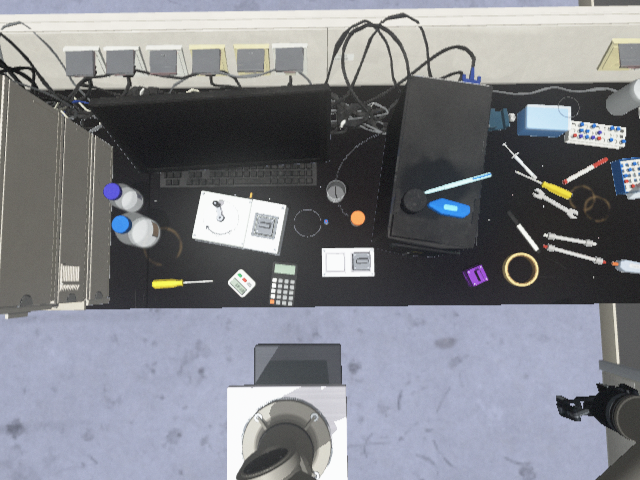

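View pics/side0.png

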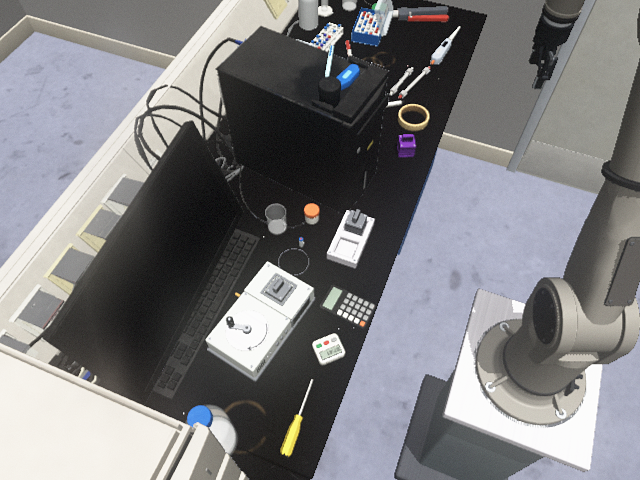

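```bash
sed -i "s/Rm=np.array(f\['rotation'\]); c=/Rm=R.from_rotvec(f['rotation']).as_matrix(); c=/" h.py
python3 - <<'E'
from h import *
t=grab_frame("top");s=grab_frame("side")
import pickle; pickle.dump((t,s),open('f.pkl','wb'))
P={'bay':((266.1,227.2),(279.4,299.5),.024),'axis':((219.9,218.8),(242.6,325.5),.076),'knob':((219.5,201.9),(230.5,322.4),.0935),'carrier':((347.9,263.8),(350.3,240.9),0),'fw':((336.1,263.1),(345.8,250.7),.01),'mon':((241.8,224.1),(263.5,326.9),0)}
for k,(a,b,z) in P.items():
    print(k,onz(t,a,z).round(4),onz(s,b,z).round(4),*tri(t,a,s,b))
a=cv2.resize(t['pixels'][180:310,180:390],None,fx=3.8,fy=3.8,interpolation=cv2.INTER_CUBIC)
cv2.imwrite('pics/topc.png',a[:,:,::-1])
a=cv2.resize(s['pixels'][195:385,200:400],None,fx=3.1,fy=3.1,interpolation=cv2.INTER_CUBIC)
cv2.imwrite('pics/sidec.png',a[:,:,::-1])
E
```

```text
bay [0.5756 0.052  0.024 ] [0.5721 0.0585 0.024 ] [0.57633765 0.05316926 0.01082304] 0.0016693375862743907
axis [0.5932 0.1671 0.076 ] [0.6065 0.1656 0.076 ] [0.59781335 0.1672531  0.08493933] 0.012059390798627105
knob [0.6349 0.1649 0.0935] [0.6281 0.1747 0.0935] [0.63654171 0.16838921 0.07356519] 0.0035768393753780508
carrier [ 0.4748 -0.1696  0.    ] [ 0.4789 -0.1671  0.    ] [ 0.47708934 -0.16922651 -0.00258687] 0.004637093565988237
fw [ 0.4767 -0.137   0.01  ] [ 0.4776 -0.13    0.01  ] [ 0.4783905  -0.13707727 -0.00169493] 0.0026630903484213177
mon [0.5878 0.1219 0.    ] [0.5838 0.1253 0.    ] [ 0.58738376  0.12271784 -0.00811741] 0.0029487053875088373
```

View pics/topc.png

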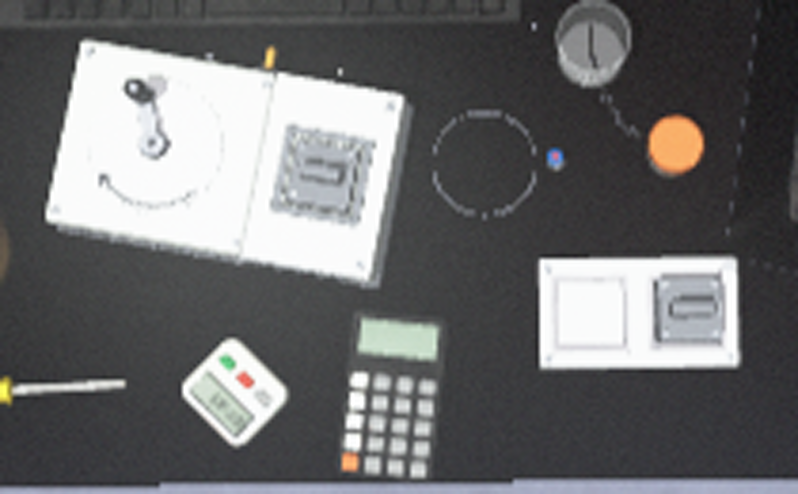

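View pics/sidec.png

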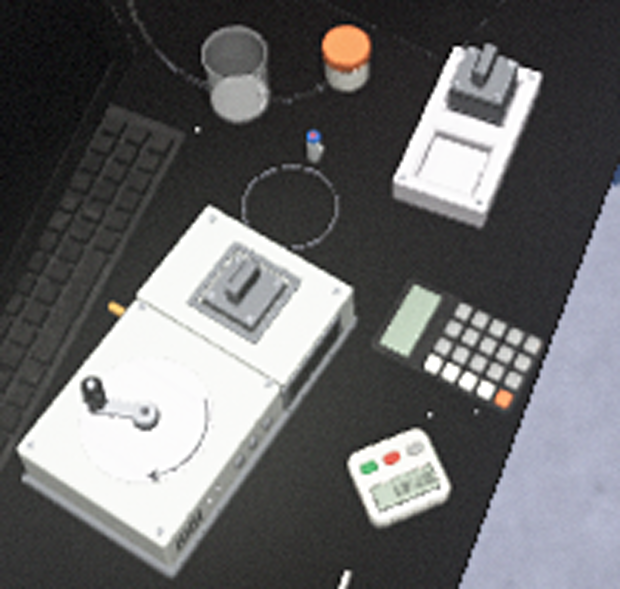

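```bash
cat > fit.py <<'E'
from h import *
import pickle
from scipy.optimize import least_squares
t,s=pickle.load(open('f.pkl','rb'))
T=lambda u,v:(180+u/3.8,180+v/3.8)
S=lambda u,v:(200+u/3.1,195+v/3.1)
mon=[ # xyz in monitor frame, top px, side px
((.068,.119,.064),T(83,40),S(20,452)),((.068,-.119,.064),T(408,95),S(210,207)),((-.068,-.119,.064),T(374,280),S(353,292)),((-.068,.119,.064),T(47,221),None),
((0,.048,.080),T(153,145),S(147,413)),((0,-.071,.090),T(324,174),S(243,279)),((0,-.071,.0635),T(323,173.5),None)]
car=[((.038,.07,.026),T(540,258),S(396,183)),((-.038,.07,.026),T(540,367),S(483,212)),((.038,-.07,.026),T(738,258),S(460,45)),((-.038,-.07,.026),T(739,367),S(541,72)),]
def fit(pts,x0,cams):
    def res(p):
        o=[]
        for X,a,b in pts:
            c,sn=np.cos(p[2]),np.sin(p[2]); W=(p[0]+c*X[0]-sn*X[1],p[1]+sn*X[0]+c*X[1],X[2])
            if a and 't' in cams:o+=list(proj(t,W)-a)
            if b and 's' in cams:o+=list(proj(s,W)-b)
        return np.array(o)
    q=least_squares(res,x0,loss='soft_l1'); return q.x,res(q.x).round(1)
if __name__=='__main__':
  for n,pts,x0 in (('mon',mon,[.587,.122,-.1]),('car',car,[.475,-.17,0])):
    for c in ('t','s','ts'):
        x,e=fit(pts,x0,c); print(n,c,x.round(4),e.tolist())
        m=lambda a,b:(x[:2]+R.from_euler('z',x[2]).as_matrix()[:2,:2]@[a,b]).round(4)
        if n=='mon': print(' axis',m(0,.048),'bay',m(0,-.071))
        else: print(' fw',m(0,.034))
  # knob
  for z in (.1085,): print('knob',onz(t,T(135,89),z),onz(s,S(92,383),z))
E
python3 fit.py
```

```text
mon t [ 0.5864  0.1179 -0.1889] [-1.4, -1.7, 1.2, -0.6, 0.7, 1.4, -2.3, 1.0, 0.1, -0.4, -0.4, -0.5, 0.9, 0.8]
 axis [0.5954 0.165 ] bay [0.5731 0.0481]
mon s [ 0.5842  0.1232 -0.1931] [-4.3, 1.0, 0.1, -1.4, 2.7, -0.5, -0.5, 0.6, 0.6, -0.3]
 axis [0.5934 0.1703] bay [0.5705 0.0535]
mon ts [ 0.5853  0.1201 -0.1843] [-2.5, -1.1, -3.9, 0.0, 0.3, -0.3, -0.3, -2.6, -0.0, 1.7, 2.5, -2.2, -3.1, 1.6, -0.8, 0.1, -0.1, -0.8, -1.3, -0.2, 0.4, -1.7, 0.1, 1.1]
 axis [0.5941 0.1673] bay [0.5723 0.0503]
car t [ 0.4781 -0.1689 -0.0119] [0.0, 0.2, 0.1, -0.2, -0.1, 0.2, -0.0, -0.2]
 fw [ 0.4785 -0.1349]
car s [ 4.763e-01 -1.671e-01 -1.000e-04] [-0.5, -0.7, 0.8, -0.1, -1.2, 0.2, 0.7, 0.5]
 fw [ 0.4763 -0.1331]
car ts [ 0.4773 -0.1683 -0.0075] [-0.3, 0.6, -0.9, -1.4, -0.1, 0.2, 0.3, -0.6, -0.4, 0.4, -1.2, -0.3, -0.2, 0.0, 0.6, 0.2]
 fw [ 0.4776 -0.1343]
knob [0.62856275 0.17187621 0.1085    ] [0.62871965 0.17261636 0.1085    ]
```

Run:
```python
from fit import *
for n,a,b,z in (('hub',T(153,145),S(147,413),.08),('fin',T(324,173),S(243,278),.090),('knobtop',T(134,88),S(92,382),.1085),('oldfin',T(695,308),S(486,65),.076)):
    print(n,onz(t,a,z).round(4),onz(s,b,z).round(4),*tri(t,a,s,b))
big=cv2.resize(t['pixels'][185:260,185:295],None,fx=7.2,fy=7.2,interpolation=cv2.INTER_LANCZOS4); cv2.imwrite('pics/tb.png',big[:,:,::-1])
big=cv2.resize(s['pixels'][255:385,195:325],None,fx=4.6,fy=4.6,interpolation=cv2.INTER_LANCZOS4); cv2.imwrite('pics/sb.png',big[:,:,::-1])
```

```text
hub [0.5944 0.1653 0.08  ] [0.593  0.1688 0.08  ] [0.59509166 0.16660914 0.07341219] 0.00030244739753693746
fin [0.5725 0.047  0.09  ] [0.5717 0.0538 0.09  ] [0.57441077 0.04845722 0.07828465] 0.0011911587207099118
knobtop [0.6293 0.1726 0.1085] [0.6291 0.172  0.1085] [0.62893114 0.17230472 0.1093889 ] 0.00035185406545056795
oldfin [ 0.4787 -0.2038  0.076 ] [ 0.4755 -0.1943  0.076 ] [ 0.47899364 -0.20540327  0.05936188] 0.00076803282103373
```

View pics/tb.png

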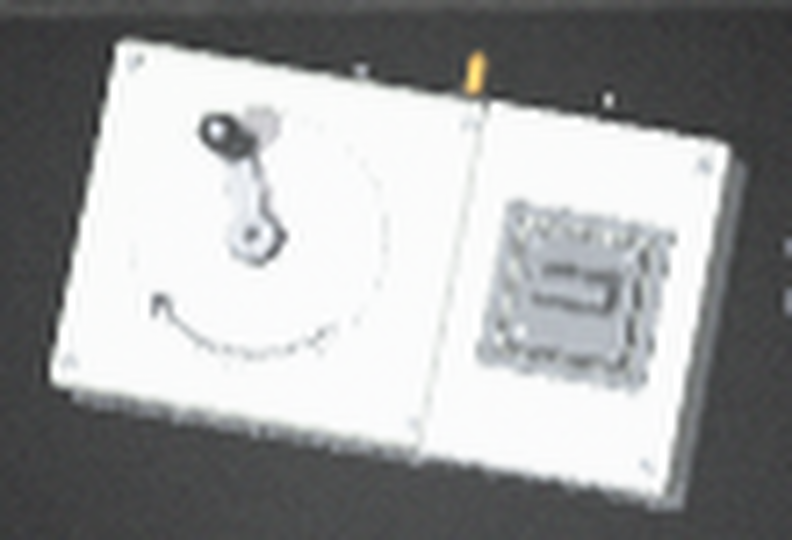

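View pics/sb.png

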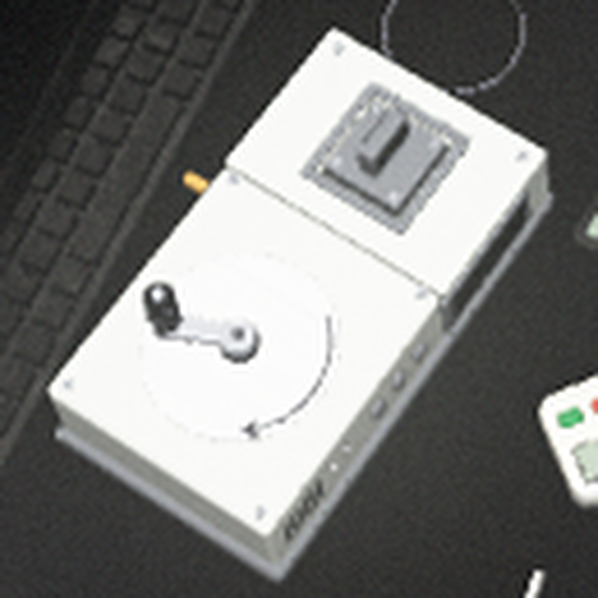

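```bash
cat > fit2.py <<'E'
from fit import *
T=lambda u,v:(185+(u-3)/7.2,185+(v-3)/7.2)
S=lambda u,v:(195+(u-2)/4.6,255+(v-2)/4.6)
mon=[((.068,.119,.064),T(118,40),S(50,393)),((.068,-.119,.064),T(730,146),S(335,30)),((-.068,-.119,.064),T(664,497),S(549,155)),((-.068,.119,.064),T(53,384),S(275,550)),((0,.048,.079),T(254,236),S(238,336))]
if __name__=='__main__':
  for c in ('t','s','ts'):
    x,e=fit(mon,[.587,.122,-.18],c); print(c,x.round(4),e.tolist())
    Rm=R.from_euler('z',x[2]).as_matrix()[:2,:2]
    print(' axis',(x[:2]+Rm@[0,.048]).round(4))
    for n,f,p,z in (('fin t',t,T(572,289),.09),('fin s',s,S(384,126),.09),('bayrim t',t,T(577,294),.064),('bayrim s',s,S(386,158),.064),('knobtop t',t,T(217,130),.1085),('knobtop s',s,S(157,293),.1085),('cas top t',t,T(571,293),.068),('cas top s',s,S(386,155),.068)):
        w=onz(f,p,z)[:2]; print('  ',n,w.round(4),(Rm.T@(w-x[:2])).round(4))
E
python3 fit2.py
```

```text
t [ 0.5874  0.1197 -0.195 ] [-1.0, -1.9, 2.0, -0.5, 1.4, 1.4, -2.6, 0.5, -0.1, -0.0]
 axis [0.5967 0.1667]
   fin t [0.5746 0.0502] [ 0.0009 -0.0706]
   fin s [0.5752 0.0479] [ 0.002  -0.0727]
   bayrim t [0.5758 0.0513] [ 0.0019 -0.0693]
   bayrim s [0.5744 0.0519] [ 0.0004 -0.069 ]
   knobtop t [0.6306 0.1739] [0.0319 0.0616]
   knobtop s [0.6309 0.1728] [0.0324 0.0606]
   cas top t [0.5757 0.053 ] [ 0.0015 -0.0676]
   cas top s [0.5739 0.0522] [-0.0001 -0.0688]
s [ 0.5854  0.1208 -0.1875] [-3.1, 0.9, 0.0, -1.7, 2.4, -0.9, -0.6, 0.3, 0.8, 0.2]
 axis [0.5944 0.1679]
   fin t [0.5746 0.0502] [ 0.0025 -0.0714]
   fin s [0.5752 0.0479] [ 0.0036 -0.0735]
   bayrim t [0.5758 0.0513] [ 0.0035 -0.0701]
   bayrim s [0.5744 0.0519] [ 0.002  -0.0697]
   knobtop t [0.6306 0.1739] [0.0345 0.0607]
   knobtop s [0.6309 0.1728] [0.035  0.0596]
   cas top t [0.5757 0.053 ] [ 0.0031 -0.0684]
   cas top s [0.5739 0.0522] [ 0.0015 -0.0696]
ts [ 0.5863  0.1205 -0.1899] [-1.5, -1.3, -3.5, 0.5, 1.6, -0.3, -0.1, -1.9, 1.2, 1.6, 2.2, -1.0, -2.9, 1.2, -1.1, 0.0, -0.4, 0.5, 0.4, -0.0]
 axis [0.5953 0.1677]
   fin t [0.5746 0.0502] [ 0.0018 -0.0713]
   fin s [0.5752 0.0479] [ 0.0029 -0.0734]
   bayrim t [0.5758 0.0513] [ 0.0028 -0.07  ]
   bayrim s [0.5744 0.0519] [ 0.0012 -0.0696]
   knobtop t [0.6306 0.1739] [0.0334 0.0608]
   knobtop s [0.6309 0.1728] [0.034  0.0598]
   cas top t [0.5757 0.053 ] [ 0.0024 -0.0683]
   cas top s [0.5739 0.0522] [ 0.0008 -0.0695]
```

```bash
cat > plan.py <<'E'
from h import *
def des(yaw): # tool x down, tool y at yaw
    y=np.array([np.cos(yaw),np.sin(yaw),0]);x=np.array([0,0,-1.]);return np.c_[x,y,np.cross(x,y)]
def rel(pos,Rw,tgts):
    for (p,yaw) in tgts:
        d=Rw.T@(np.array(p)-pos)*1000
        rv=R.from_matrix(Rw.T@des(yaw)).as_rotvec()
        print(p,d.round(1).tolist(),rv.round(4).tolist())
E
python3 - <<'E'
from plan import *
o=r.get_obs();Rw=R.from_rotvec(o['orientation']).as_matrix();print(o['clock'],Rw.round(3))
for y in (-.19,np.pi-.19):
  rel(o['tcp_pos'],Rw,[((.25,-.45,.23),y),((.33,-.3,.23),y),((.42,-.12,.23),y),((.52,.05,.23),y),((.6305,.173,.18),y)])
E
```

```text
1.0 [[ 0.     0.266 -0.964]
 [ 0.    -0.964 -0.266]
 [-1.    -0.    -0.   ]]
(0.25, -0.45, 0.23) [1.3, -174.7, -121.0] [-1.1111, -0.0, 0.0]
(0.33, -0.3, 0.23) [1.3, -297.9, -238.1] [-1.1111, -0.0, 0.0]
(0.42, -0.12, 0.23) [1.3, -447.4, -372.8] [-1.1111, -0.0, 0.0]
(0.52, 0.05, 0.23) [1.3, -584.6, -514.5] [-1.1111, -0.0, 0.0]
(0.6305, 0.173, 0.18) [51.3, -673.7, -653.8] [-1.1111, -0.0, 0.0]
(0.25, -0.45, 0.23) [1.3, -174.7, -121.0] [2.0305, 0.0, 0.0]
(0.33, -0.3, 0.23) [1.3, -297.9, -238.1] [2.0305, 0.0, 0.0]
(0.42, -0.12, 0.23) [1.3, -447.4, -372.8] [2.0305, 0.0, 0.0]
(0.52, 0.05, 0.23) [1.3, -584.6, -514.5] [2.0305, 0.0, 0.0]
(0.6305, 0.173, 0.18) [51.3, -673.7, -653.8] [2.0305, 0.0, 0.0]
```

Emit:
{"op": "apply_moves", "data": {
  "commands": [
    [85,0,-35,-24,-0.06,0,0],
    [85,0,-70,-48,-0.12,0,0],
    [85,0,-105,-73,-0.18,0,0],
    [85,0,-140,-97,-0.24,0,0],
    [85,0,-175,-121,-0.3,0,0],
    [80,0,-206,-150,-0.36,0,0],
    [75,0,-237,-180,-0.42,0,0],
    [70,0,-267,-209,-0.48,0,0],
    [65,0,-298,-238,-0.54,0,0],
    [60,0,-328,-265,-0.6,0,0],
    [55,0,-358,-292,-0.66,0,0],
    [50,0,-387,-319,-0.72,0,0],
    [50,0,-417,-346,-0.78,0,0],
    [50,0,-447,-373,-0.84,0,0],
    [50,0,-475,-401,-0.9,0,0],
    [50,0,-502,-430,-0.96,0,0],
    [50,0,-530,-458,-1.02,0,0],
    [50,0,-557,-487,-1.07,0,0],
    [50,0,-585,-515,-1.11,0,0],
    [50,0,-610,-550,-1.11,0,0]
  ]
}}

```text
clock: 3.0
tcp_pos: [0.5477, 0.0852, 0.2315]
orientation: [1.347, 1.113, -1.348]
contact_force: [0.6, -1.1, 0.1]
grip_width: 0.0498
```

Run:
```python
from plan import *
o=r.get_obs();Rw=R.from_rotvec(o['orientation']).as_matrix();print(o['clock'],Rw.round(3),o['tcp_pos'])
rel(o['tcp_pos'],Rw,[((.63,.173,.125),-.19)])
```

```text
3.0 [[ 0.     0.982 -0.189]
 [-0.001 -0.189 -0.982]
 [-1.     0.     0.   ]] [0.54772651 0.08524539 0.23148964]
(0.63, 0.173, 0.125) [106.5, 64.2, -101.8] [0.0, 0.0005, -0.0002]
```

Emit:
{"op": "apply_moves", "data": {
  "commands": [
    [50,0,25,-35,0,0,0],
    [50,20,50,-70,0,0,0],
    [50,55,64,-102,0,0,0],
    [50,90,64,-102,0,0,0],
    [50,106,64,-102,0,0,0],
    [50,106,64,-102,0,0,0]
  ]
}}

```text
clock: 3.6
tcp_pos: [0.628, 0.1704, 0.1227]
orientation: [1.345, 1.114, -1.354]
contact_force: [0.5, -0.2, 0.5]
grip_width: 0.05
```

Run:
```python
from plan import *
o=r.get_obs();print(o)
s=grab_frame('side');t=grab_frame('top')
a=cv2.resize(s['pixels'][225:385,160:340],None,fx=3.3,fy=3.3,interpolation=cv2.INTER_CUBIC);b=cv2.resize(t['pixels'][160:290,160:300],None,fx=2.8,fy=4,interpolation=cv2.INTER_CUBIC)
b=cv2.resize(t['pixels'][160:290,160:300],None,fx=4,fy=4,interpolation=cv2.INTER_CUBIC)
for w in [(.63,.173,.1085),o['tcp_pos']]: print(proj(s,w),proj(t,w), (proj(s,w)-[160,225])*3.3,(proj(t,w)-[160,160])*4)
cv2.imwrite('pics/s1.png',a[:,:,::-1]);cv2.imwrite('pics/t1.png',b[:,:,::-1])
```

```text
{'clock': 3.6, 'joints': array([ 0.03452892,  0.61591733, -0.5611263 ,  1.6748502 ,  0.38243473,
        0.96796432, -0.8569582 ]), 'qvel': array([ 0.01634137, -0.05311285, -0.01930413, -0.04188362, -0.01169592,
        0.02403868,  0.00935402]), 'tau': array([ -1.37585431, -59.0852809 ,  -8.66061866, -23.82204652,
         0.09755777,  -0.39304655,  -0.11270257]), 'tcp_pos': array([0.62797848, 0.17037299, 0.12272563]), 'orientation': array([ 1.34464169,  1.11385977, -1.35368467]), 'contact_force': array([ 0.5438934 , -0.1860202 ,  0.51993673]), 'moment': array([-0.02013469,  0.04027981,  0.01275719]), 'grip_width': 0.050019422780769575}
[229.04773258 318.49674219] [215.09143692 202.86936214] [227.8575175  308.53924922] [220.36574767 171.47744857]
[229.49880509 314.93246748] [214.91719306 202.73018164] [229.34605679 296.77714267] [219.66877222 170.92072655]
```

View pics/s1.png

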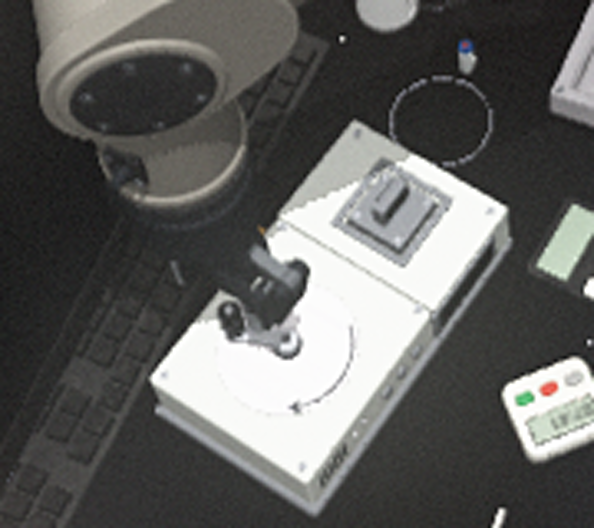

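View pics/t1.png

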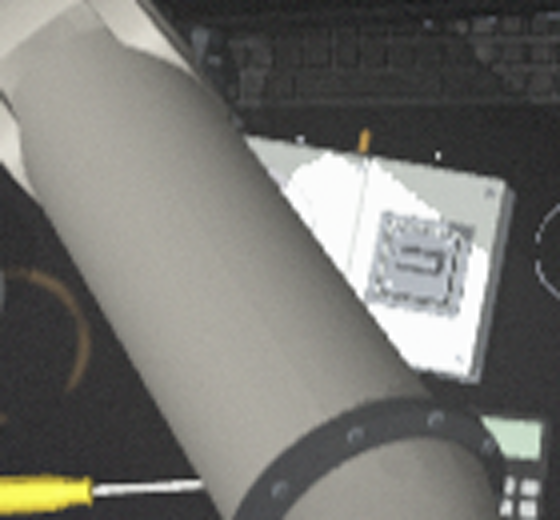

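Run:
```python
from plan import *
o=r.get_obs();Rw=R.from_rotvec(o['orientation']).as_matrix();print(o['clock'],o['tcp_pos'],o['contact_force'],Rw.round(3).tolist())
rel(o['tcp_pos'],Rw,[((.63,.173,.083),-.19)])
```

```text
3.7 [0.63022123 0.17112046 0.12653128] [0.20687447 1.16925904 0.36784827] [[0.001, 0.982, -0.191], [-0.0, -0.191, -0.982], [-1.0, 0.001, -0.0]]
(0.63, 0.173, 0.083) [43.5, -0.6, -1.8] [-0.0023, -0.0, -0.0012]
```

Emit:
{"op": "apply_moves", "data": {
  "commands": [
    [50,20,0,-1,0,0,0],
    [40,40,0,-1,0,0,0],
    [30,43,0,-1,0,0,0],
    [22,43,0,-1,0,0,0],
    [10,43,0,-1,0,0,0],
    [5,43,0,-1,0,0,0],
    [5,43,0,-1,0,0,0],
    [5,43,0,-1,0,0,0]
  ],
  "force": 40
}}

```text
clock: 4.5
tcp_pos: [0.6309, 0.1731, 0.0842]
orientation: [1.35, 1.111, -1.347]
contact_force: [-0.7, -1.9, 6.0]
grip_width: 0.0134
```

Run:
```python
from plan import *
o=r.get_obs();print(o)
```

```text
{'clock': 4.5, 'joints': array([ 0.01703844,  0.66194169, -0.54077878,  1.69509708,  0.41723616,
        0.8990668 , -0.88495341]), 'qvel': array([-0.00019242, -0.00164246,  0.00147516,  0.00050257,  0.00033345,
        0.00056727, -0.00057467]), 'tau': array([-6.42104186e-01, -5.79496515e+01, -8.12131673e+00, -2.12422299e+01,
        2.50584242e-03, -6.88810721e-01, -8.91865820e-04]), 'tcp_pos': array([0.63091604, 0.17307687, 0.08421971]), 'orientation': array([ 1.3502606 ,  1.11109167, -1.34653485]), 'contact_force': array([-0.6886261 , -1.93379362,  6.00473405]), 'moment': array([-0.30588169,  0.35878814, -0.01664135]), 'grip_width': 0.01336029397168792}
```

```bash
cat > circ.py <<'E'
import numpy as np,sys
p0,steps,cr=float(sys.argv[1]),eval(sys.argv[2]),float(sys.argv[3]) if len(sys.argv)>3 else 34
a=np.radians(p0)
print([[5,0,round(float(cr*(np.cos(a+np.radians(t))-np.cos(a))),1),round(float(cr*(np.sin(a+np.radians(t))-np.sin(a))),1),0,0,0] for t in steps])
E
python3 circ.py -20.4 "[4,10,17,24,31,38,45]"
```

```text
[[5, 0, 0.7, 2.3, 0, 0, 0], [5, 0, 1.6, 5.7, 0, 0, 0], [5, 0, 2.1, 9.8, 0, 0, 0], [5, 0, 2.1, 14.0, 0, 0, 0], [5, 0, 1.6, 18.1, 0, 0, 0], [5, 0, 0.5, 22.1, 0, 0, 0], [5, 0, -1.0, 26.0, 0, 0, 0]]
```

Emit:
{"op": "apply_moves", "data": {
  "commands": [
    [5,0,0.7,2.3,0,0,0],
    [5,0,1.6,5.7,0,0,0],
    [5,0,2.1,9.8,0,0,0],
    [5,0,2.1,14.0,0,0,0],
    [5,0,1.6,18.1,0,0,0],
    [5,0,0.5,22.1,0,0,0],
    [5,0,-1.0,26.0,0,0,0]
  ]
}}

```text
clock: 5.2
tcp_pos: [0.6281, 0.1527, 0.0847]
orientation: [1.358, 1.114, -1.335]
contact_force: [9.8, 7.1, -5.7]
grip_width: 0.0137
```

```bash
cat > st.py <<'E'
from plan import *
o=r.get_obs();p=o['tcp_pos'];f=o['contact_force'];C=np.array([.5952,.1673])
d=p[:2]-C;ph=np.arctan2(d[1],d[0]);u=d/np.hypot(*d);tn=np.array([u[1],-u[0]])
print('clk %.1f'%o['clock'],p.round(4),'R %.1f mm phi %.1f'%(1e3*np.hypot(*d),np.degrees(ph)),'f',f.round(1),'rad %.1f tan(cw) %.1f'%(f[:2]@u,f[:2]@tn),'mom',o['moment'].round(2),'w',round(o['grip_width'],4))
E
python3 st.py; python3 circ.py 24.6 "[7,14,21,28,35,42,49,56]"
```

```text
clk 5.2 [0.6281 0.1527 0.0847] R 36.0 mm phi -24.0 f [ 9.8  7.1 -5.7] rad 6.1 tan(cw) -10.5 mom [ 1.62 -2.26 -0.04] w 0.0137
[[5, 0, -2.0, 3.7, 0, 0, 0], [5, 0, -4.3, 7.1, 0, 0, 0], [5, 0, -7.1, 10.1, 0, 0, 0], [5, 0, -10.3, 12.9, 0, 0, 0], [5, 0, -13.7, 15.2, 0, 0, 0], [5, 0, -17.4, 17.1, 0, 0, 0], [5, 0, -21.3, 18.5, 0, 0, 0], [5, 0, -25.4, 19.4, 0, 0, 0]]
```

Emit:
{"op": "apply_moves", "data": {
  "commands": [
    [5,0,-2.0,3.7,0,0,0],
    [5,0,-4.3,7.1,0,0,0],
    [5,0,-7.1,10.1,0,0,0],
    [5,0,-10.3,12.9,0,0,0],
    [5,0,-13.7,15.2,0,0,0],
    [5,0,-17.4,17.1,0,0,0],
    [5,0,-21.3,18.5,0,0,0],
    [5,0,-25.4,19.4,0,0,0]
  ]
}}

```text
clock: 6.0
tcp_pos: [0.6008, 0.133, 0.0844]
orientation: [1.357, 1.106, -1.34]
contact_force: [11.9, -1.4, -4.3]
grip_width: 0.0136
```

```bash
python3 st.py; python3 circ.py 80.6 "range(9,91,9)"
```

```text
clk 6.0 [0.6008 0.133  0.0844] R 34.7 mm phi -80.6 f [11.9 -1.4 -4.3] rad 3.4 tan(cw) -11.5 mom [-0.32 -2.83  0.  ] w 0.0136
[[5, 0, -5.3, 0.5, 0, 0, 0], [5, 0, -10.6, 0.1, 0, 0, 0], [5, 0, -15.8, -1.1, 0, 0, 0], [5, 0, -20.8, -3.1, 0, 0, 0], [5, 0, -25.3, -5.9, 0, 0, 0], [5, 0, -29.4, -9.3, 0, 0, 0], [5, 0, -32.9, -13.4, 0, 0, 0], [5, 0, -35.7, -17.9, 0, 0, 0], [5, 0, -37.8, -22.8, 0, 0, 0], [5, 0, -39.1, -28.0, 0, 0, 0]]
```

Emit:
{"op": "apply_moves", "data": {
  "commands": [
    [5,0,-5.3,0.5,0,0,0],
    [5,0,-10.6,0.1,0,0,0],
    [5,0,-15.8,-1.1,0,0,0],
    [5,0,-20.8,-3.1,0,0,0],
    [5,0,-25.3,-5.9,0,0,0],
    [5,0,-29.4,-9.3,0,0,0],
    [5,0,-32.9,-13.4,0,0,0],
    [5,0,-35.7,-17.9,0,0,0],
    [5,0,-37.8,-22.8,0,0,0],
    [5,0,-39.1,-28.0,0,0,0]
  ]
}}

```text
clock: 7.0
tcp_pos: [0.5635, 0.163, 0.0838]
orientation: [1.347, 1.104, -1.354]
contact_force: [-2.9, -13.9, 14.0]
grip_width: 0.0133
```

```bash
python3 st.py; python3 circ.py 170.6 "range(9,91,9)"
```

```text
clk 7.0 [0.5635 0.163  0.0838] R 32.0 mm phi -172.2 f [ -2.9 -13.9  14. ] rad 4.8 tan(cw) -13.4 mom [-3.05  0.55 -0.03] w 0.0133
[[5, 0, -0.5, -5.3, 0, 0, 0], [5, 0, -0.1, -10.6, 0, 0, 0], [5, 0, 1.1, -15.8, 0, 0, 0], [5, 0, 3.1, -20.8, 0, 0, 0], [5, 0, 5.9, -25.3, 0, 0, 0], [5, 0, 9.3, -29.4, 0, 0, 0], [5, 0, 13.4, -32.9, 0, 0, 0], [5, 0, 17.9, -35.7, 0, 0, 0], [5, 0, 22.8, -37.8, 0, 0, 0], [5, 0, 28.0, -39.1, 0, 0, 0]]
```

Emit:
{"op": "apply_moves", "data": {
  "commands": [
    [5,0,-0.5,-5.3,0,0,0],
    [5,0,-0.1,-10.6,0,0,0],
    [5,0,1.1,-15.8,0,0,0],
    [5,0,3.1,-20.8,0,0,0],
    [5,0,5.9,-25.3,0,0,0],
    [5,0,9.3,-29.4,0,0,0],
    [5,0,13.4,-32.9,0,0,0],
    [5,0,17.9,-35.7,0,0,0],
    [5,0,22.8,-37.8,0,0,0],
    [5,0,28.0,-39.1,0,0,0]
  ]
}}

```text
clock: 8.0
tcp_pos: [0.5951, 0.201, 0.084]
orientation: [1.344, 1.113, -1.352]
contact_force: [-11.6, -3.4, 16.6]
grip_width: 0.0139
```

```bash
python3 st.py; python3 circ.py 260.6 "range(9,73,9)"
```

```text
clk 8.0 [0.5951 0.201  0.084 ] R 33.7 mm phi 90.2 f [-11.6  -3.4  16.6] rad -3.4 tan(cw) -11.6 mom [-0.93  2.36 -0.04] w 0.0139
[[5, 0, 5.3, -0.5, 0, 0, 0], [5, 0, 10.6, -0.1, 0, 0, 0], [5, 0, 15.8, 1.1, 0, 0, 0], [5, 0, 20.8, 3.1, 0, 0, 0], [5, 0, 25.3, 5.9, 0, 0, 0], [5, 0, 29.4, 9.3, 0, 0, 0], [5, 0, 32.9, 13.4, 0, 0, 0], [5, 0, 35.7, 17.9, 0, 0, 0]]
```

Emit:
{"op": "apply_moves", "data": {
  "commands": [
    [5,-0.5,5.3,-0.5,0,0,0],
    [5,-0.5,10.6,-0.1,0,0,0],
    [5,-0.5,15.8,1.1,0,0,0],
    [5,-0.5,20.8,3.1,0,0,0],
    [5,-0.5,25.3,5.9,0,0,0],
    [5,-0.5,29.4,9.3,0,0,0],
    [5,-0.5,32.9,13.4,0,0,0],
    [5,-0.5,35.7,17.9,0,0,0]
  ]
}}

```text
clock: 8.8
tcp_pos: [0.6271, 0.1831, 0.0845]
orientation: [1.35, 1.121, -1.343]
contact_force: [-5.6, 10.1, 2.9]
grip_width: 0.0133
```

```bash
python3 st.py; python3 circ.py 332.6 "range(9,91,9)"
```

```text
clk 8.8 [0.6271 0.1831 0.0845] R 35.6 mm phi 26.3 f [-5.6 10.1  2.9] rad -0.5 tan(cw) -11.5 mom [ 1.96  0.95 -0.02] w 0.0133
[[5, 0, 2.1, 4.9, 0, 0, 0], [5, 0, 3.4, 10.1, 0, 0, 0], [5, 0, 3.8, 15.4, 0, 0, 0], [5, 0, 3.4, 20.7, 0, 0, 0], [5, 0, 2.2, 25.9, 0, 0, 0], [5, 0, 0.2, 30.9, 0, 0, 0], [5, 0, -2.5, 35.4, 0, 0, 0], [5, 0, -6.0, 39.5, 0, 0, 0], [5, 0, -10.0, 43.0, 0, 0, 0], [5, 0, -14.5, 45.8, 0, 0, 0]]
```

Emit:
{"op": "apply_moves", "data": {
  "commands": [
    [5,0,2.1,4.9,0,0,0],
    [5,0,3.4,10.1,0,0,0],
    [5,0,3.8,15.4,0,0,0],
    [5,0,3.4,20.7,0,0,0],
    [5,0,2.2,25.9,0,0,0],
    [5,0,0.2,30.9,0,0,0],
    [5,0,-2.5,35.4,0,0,0],
    [5,0,-6.0,39.5,0,0,0],
    [5,0,-10.0,43.0,0,0,0],
    [5,0,-14.5,45.8,0,0,0]
  ]
}}

```text
clock: 9.8
tcp_pos: [0.611, 0.1358, 0.0845]
orientation: [1.357, 1.109, -1.339]
contact_force: [13.1, 2.3, -7.7]
grip_width: 0.0134
```

```bash
python3 st.py; python3 circ.py 62.6 "range(9,91,9)"
```

```text
clk 9.8 [0.611  0.1358 0.0845] R 35.2 mm phi -63.3 f [13.1  2.3 -7.7] rad 3.8 tan(cw) -12.8 mom [ 0.39 -2.51 -0.05] w 0.0134
[[5, 0, -4.9, 2.1, 0, 0, 0], [5, 0, -10.1, 3.4, 0, 0, 0], [5, 0, -15.4, 3.8, 0, 0, 0], [5, 0, -20.7, 3.4, 0, 0, 0], [5, 0, -25.9, 2.2, 0, 0, 0], [5, 0, -30.9, 0.2, 0, 0, 0], [5, 0, -35.4, -2.5, 0, 0, 0], [5, 0, -39.5, -6.0, 0, 0, 0], [5, 0, -43.0, -10.0, 0, 0, 0], [5, 0, -45.8, -14.5, 0, 0, 0]]
```

Emit:
{"op": "apply_moves", "data": {
  "commands": [
    [5,0,-4.9,2.1,0,0,0],
    [5,0,-10.1,3.4,0,0,0],
    [5,0,-15.4,3.8,0,0,0],
    [5,0,-20.7,3.4,0,0,0],
    [5,0,-25.9,2.2,0,0,0],
    [5,0,-30.9,0.2,0,0,0],
    [5,0,-35.4,-2.5,0,0,0],
    [5,0,-39.5,-6.0,0,0,0],
    [5,0,-43.0,-10.0,0,0,0],
    [5,0,-45.8,-14.5,0,0,0]
  ]
}}

```text
clock: 10.8
tcp_pos: [0.5664, 0.1526, 0.084]
orientation: [1.349, 1.103, -1.351]
contact_force: [2.3, -11.3, 6.8]
grip_width: 0.0134
```

```bash
python3 st.py; python3 circ.py 152.6 "range(9,91,9)"
```

```text
clk 10.8 [0.5664 0.1526 0.084 ] R 32.4 mm phi -153.0 f [  2.3 -11.3   6.8] rad 3.1 tan(cw) -11.1 mom [-2.33 -0.56  0.01] w 0.0134
[[5, 0, -2.1, -4.9, 0, 0, 0], [5, 0, -3.4, -10.1, 0, 0, 0], [5, 0, -3.8, -15.4, 0, 0, 0], [5, 0, -3.4, -20.7, 0, 0, 0], [5, 0, -2.2, -25.9, 0, 0, 0], [5, 0, -0.2, -30.9, 0, 0, 0], [5, 0, 2.5, -35.4, 0, 0, 0], [5, 0, 6.0, -39.5, 0, 0, 0], [5, 0, 10.0, -43.0, 0, 0, 0], [5, 0, 14.5, -45.8, 0, 0, 0]]
```

Emit:
{"op": "apply_moves", "data": {
  "commands": [
    [5,0,-2.1,-4.9,0,0,0],
    [5,0,-3.4,-10.1,0,0,0],
    [5,0,-3.8,-15.4,0,0,0],
    [5,0,-3.4,-20.7,0,0,0],
    [5,0,-2.2,-25.9,0,0,0],
    [5,0,-0.2,-30.9,0,0,0],
    [5,0,2.5,-35.4,0,0,0],
    [5,0,6.0,-39.5,0,0,0],
    [5,0,10.0,-43.0,0,0,0],
    [5,0,14.5,-45.8,0,0,0]
  ]
}}

```text
clock: 11.8
tcp_pos: [0.5881, 0.1996, 0.0843]
orientation: [1.35, 1.11, -1.347]
contact_force: [4.6, -3.0, 3.2]
grip_width: 0.0134
```

```bash
python3 st.py; python3 circ.py 242.6 "range(9,91,9)"
```

```text
clk 11.8 [0.5881 0.1996 0.0843] R 33.1 mm phi 102.5 f [ 4.6 -3.   3.2] rad -3.9 tan(cw) 3.8 mom [-0.55 -0.68  0.01] w 0.0134
[[5, 0, 4.9, -2.1, 0, 0, 0], [5, 0, 10.1, -3.4, 0, 0, 0], [5, 0, 15.4, -3.8, 0, 0, 0], [5, 0, 20.7, -3.4, 0, 0, 0], [5, 0, 25.9, -2.2, 0, 0, 0], [5, 0, 30.9, -0.2, 0, 0, 0], [5, 0, 35.4, 2.5, 0, 0, 0], [5, 0, 39.5, 6.0, 0, 0, 0], [5, 0, 43.0, 10.0, 0, 0, 0], [5, 0, 45.8, 14.5, 0, 0, 0]]
```

Emit:
{"op": "apply_moves", "data": {
  "commands": [
    [5,0,0,0,0,0,0],
    [5,0,1.8,-0.9,0,0,0],
    [5,0,3.6,-1.7,0,0,0],
    [5,0,5.4,-2.2,0,0,0]
  ]
}}

```text
clock: 12.2
tcp_pos: [0.5935, 0.2006, 0.0842]
orientation: [1.35, 1.11, -1.347]
contact_force: [3.6, -1.9, 5.1]
grip_width: 0.0133
```

```bash
python3 st.py
```

```text
clk 12.2 [0.5935 0.2006 0.0842] R 33.4 mm phi 93.0 f [ 3.6 -1.9  5.1] rad -2.0 tan(cw) 3.5 mom [-0.6  -0.88 -0.02] w 0.0133
```

Emit:
{"op": "apply_moves", "data": {
  "commands": [
    [30,0,5.4,-2.2,0,0,0],
    [40,0,5.4,-2.2,0,0,0],
    [40,-10,5.4,-2.2,0,0,0],
    [40,-40,5.4,-2.2,0,0,0],
    [40,-50,5.4,-2.2,0,0,0],
    [40,-50,5.4,-2.2,0,0,0]
  ]
}}

```text
clock: 12.8
tcp_pos: [0.5989, 0.2031, 0.1348]
orientation: [1.351, 1.112, -1.345]
contact_force: [1.0, 0.9, 0.6]
grip_width: 0.04
```

Run:
```python
from plan import *
o=r.get_obs();Rw=R.from_rotvec(o['orientation']).as_matrix();print(o['clock'],o['tcp_pos'],o['contact_force'],Rw.round(3).tolist())
rel(o['tcp_pos'],Rw,[((.5755,.0515,.115),-.19)])
```

```text
12.8 [0.59889011 0.20307023 0.13483318] [0.95980183 0.93242499 0.59573011] [[0.003, 0.982, -0.19], [0.001, -0.19, -0.982], [-1.0, 0.003, -0.002]]
(0.5755, 0.0515, 0.115) [19.5, 5.7, 153.3] [-0.0008, -0.002, -0.0029]
```

Emit:
{"op": "apply_moves", "data": {
  "commands": [
    [40,0,2,45,0,0,0],
    [40,5,4,90,0,0,0],
    [40,10,5.7,125,0,0,0],
    [40,18,5.7,150,0,0,0],
    [40,19.5,5.7,153,0,-0.002,-0.003],
    [40,19.5,5.7,153,0,-0.002,-0.003],
    [40,19.5,5.7,153,0,-0.002,-0.003]
  ]
}}

```text
clock: 13.5
tcp_pos: [0.5745, 0.0526, 0.1132]
orientation: [1.345, 1.116, -1.35]
contact_force: [-0.4, 1.2, -0.0]
grip_width: 0.0401
```

Run:
```python
from plan import *
s=grab_frame('side');t=grab_frame('top')
o=r.get_obs();Rw=R.from_rotvec(o['orientation']).as_matrix();print(o['clock'],o['tcp_pos'],o['contact_force'])
rel(o['tcp_pos'],Rw,[((.5755,.0515,.115),-.19)])
k=6.0
a=cv2.resize(s['pixels'][260:360,215:345],None,fx=k,fy=k,interpolation=cv2.INTER_CUBIC)
def dot(w,c):
    q=((proj(s,w)-[215,260])*k).astype(int); cv2.circle(a,tuple(int(v) for v in q),4,c,-1)
dot(o['tcp_pos'],(255,0,0)); dot((.5755,.0515,.09),(0,255,0))
cv2.imwrite('pics/s2.png',a[:,:,::-1])
b=cv2.resize(t['pixels'][150:280,180:330],None,fx=4,fy=4); cv2.imwrite('pics/t2.png',b[:,:,::-1])
```

```text
13.6 [0.5747847  0.05283764 0.113507  ] [ 0.34745748  0.4172349  -0.57328815]
(0.5755, 0.0515, 0.115) [-1.5, 0.9, 1.2] [0.0014, 0.0008, 0.0026]
```

View pics/s2.png

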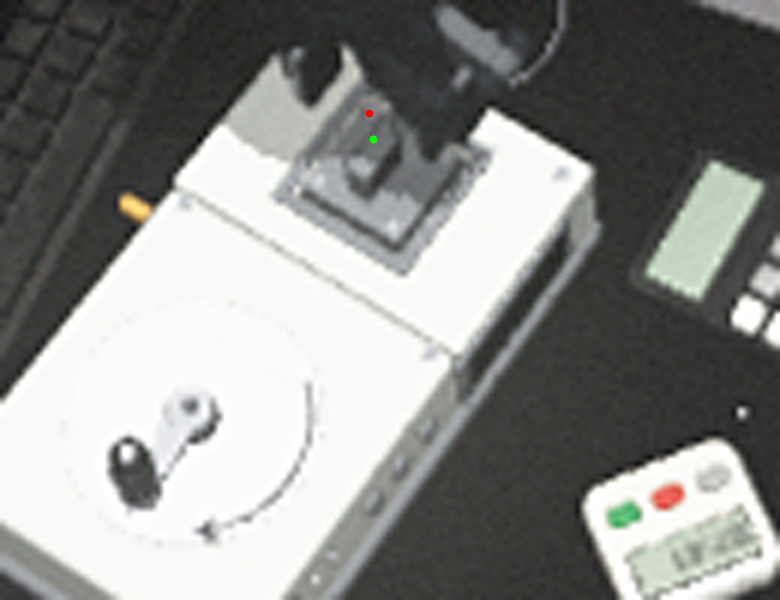

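View pics/t2.png

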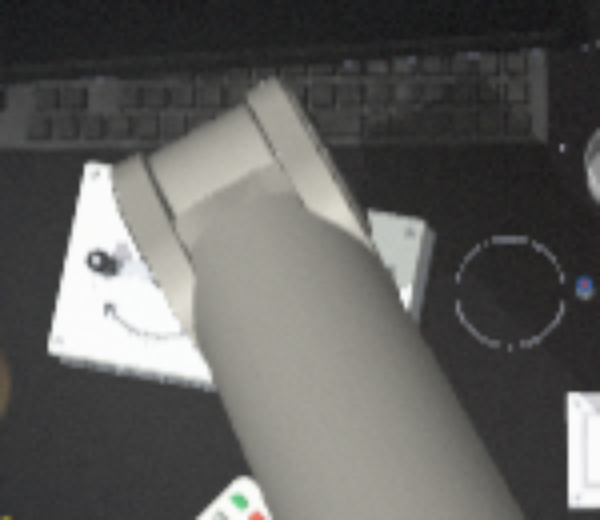

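Emit:
{"op": "apply_moves", "data": {
  "commands": [
    [34,15,0.6,1,0,0,0],
    [30,30,0.6,1,0,0,0],
    [30,38,0.6,1,0,0,0],
    [30,41.5,0.6,1,0,0,0],
    [30,41.5,0.6,1,0,0,0]
  ]
}}

```text
clock: 14.1
tcp_pos: [0.5743, 0.0498, 0.0708]
orientation: [1.345, 1.115, -1.353]
contact_force: [0.3, -0.1, 0.7]
grip_width: 0.0302
```

Run:
```python
from plan import *
s=grab_frame('side')
o=r.get_obs();print(o['clock'],o['tcp_pos'],o['contact_force'])
k=8.0
a=cv2.resize(s['pixels'][265:335,240:335],None,fx=k,fy=k,interpolation=cv2.INTER_CUBIC)
cv2.imwrite('pics/s3.png',a[:,:,::-1])
```

```text
14.15 [0.57472463 0.04984912 0.07150574] [ 0.32507818 -0.29666923  0.2000706 ]
```

View pics/s3.png

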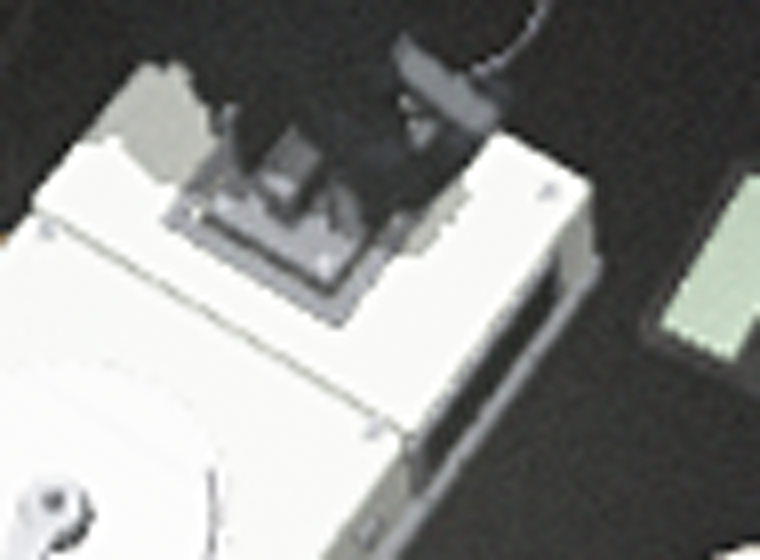

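Emit:
{"op": "apply_moves", "data": {
  "commands": [
    [22,0,0,0,0,0,0],
    [16,0,0,0,0,0,0],
    [13,0,0,0,0,0,0],
    [11,0,0,0,0,0,0],
    [10,0,0,0,0,0,0],
    [9,0,0,0,0,0,0]
  ],
  "force": 25
}}

```text
clock: 14.75
tcp_pos: [0.575, 0.0497, 0.0721]
orientation: [1.346, 1.113, -1.351]
contact_force: [-0.8, -0.3, 2.6]
grip_width: 0.0095
```

```bash
python3 st.py
```

```text
clk 14.8 [0.575  0.0497 0.0721] R 119.3 mm phi -99.8 f [-0.8 -0.3  2.6] rad 0.4 tan(cw) 0.7 mom [-0.09  0.07  0.03] w 0.0095
```

Emit:
{"op": "apply_moves", "data": {
  "commands": [
    [5,0,0,0,0,0,0],
    [5,0,0,0,0,0,0],
    [5,-1,0,0,0,0,0],
    [5,-2,0,0,0,0,0]
  ],
  "force": 40
}}

```text
clock: 15.15
tcp_pos: [0.5745, 0.0497, 0.0734]
orientation: [1.345, 1.114, -1.352]
contact_force: [-0.2, -0.1, -2.2]
grip_width: 0.0089
```

```bash
python3 st.py
```

```text
clk 15.2 [0.5745 0.0497 0.0734] R 119.4 mm phi -100.0 f [-0.2 -0.1 -2.2] rad 0.2 tan(cw) 0.1 mom [ 0.02  0.03 -0.01] w 0.0089
```

Emit:
{"op": "apply_moves", "data": {
  "commands": [
    [5,-1,0,0,0,0,0],
    [5,-3,0,0,0,0,0],
    [5,-5,0,0,0,0,0],
    [5,-5,0,0,0,0,0]
  ]
}}

```text
clock: 15.55
tcp_pos: [0.5751, 0.0498, 0.0791]
orientation: [1.346, 1.114, -1.351]
contact_force: [0.4, 0.5, -1.6]
grip_width: 0.0094
```

```bash
python3 st.py
```

```text
clk 15.6 [0.5751 0.0498 0.0791] R 119.2 mm phi -99.7 f [ 0.4  0.5 -1.6] rad -0.6 tan(cw) -0.3 mom [-0.04 -0.04 -0.07] w 0.0094
```

Emit:
{"op": "apply_moves", "data": {
  "commands": [
    [5,-4,0,0,0,0,0],
    [5,-10,0,0,0,0,0],
    [5,-18,0,0,0,0,0],
    [5,-28,0,0,0,0,0],
    [5,-40,0,0,0,0,0],
    [5,-52,0,0,0,0,0],
    [5,-62,0,0,0,0,0],
    [5,-70,0,0,0,0,0],
    [5,-75,0,0,0,0,0],
    [5,-75,0,0,0,0,0],
    [5,-75,0,0,0,0,0]
  ]
}}

```text
clock: 16.65
tcp_pos: [0.5749, 0.0497, 0.1535]
orientation: [1.345, 1.114, -1.352]
contact_force: [-0.4, 0.3, -1.4]
grip_width: 0.0093
```

Run:
```python
from plan import *
s=grab_frame('side');t=grab_frame('top')
o=r.get_obs();Rw=R.from_rotvec(o['orientation']).as_matrix();print(o['clock'],o['tcp_pos'],o['contact_force'],o['grip_width'])
for y in (-.012,-.005): rel(o['tcp_pos'],Rw,[((.4778,-.1343,.145),y)])
k=5
a=cv2.resize(s['pixels'][220:340,220:380],None,fx=k,fy=k,interpolation=cv2.INTER_CUBIC)
cv2.imwrite('pics/s4.png',a[:,:,::-1])
x0,y0=310,235;k=8
b=cv2.resize(t['pixels'][y0:y0+55,x0:x0+80],None,fx=k,fy=k,interpolation=cv2.INTER_CUBIC)
cv2.imwrite('pics/t4.png',b[:,:,::-1])
```

```text
16.75 [0.57470927 0.04971749 0.15325007] [ 0.46762677  0.54399542 -2.54761395] 0.009032940270114804
(0.4778, -0.1343, 0.145) [8.9, -60.2, 199.0] [-0.179, 0.0019, 0.0042]
(0.4778, -0.1343, 0.145) [8.9, -60.2, 199.0] [-0.186, 0.0019, 0.0042]
```

View pics/s4.png

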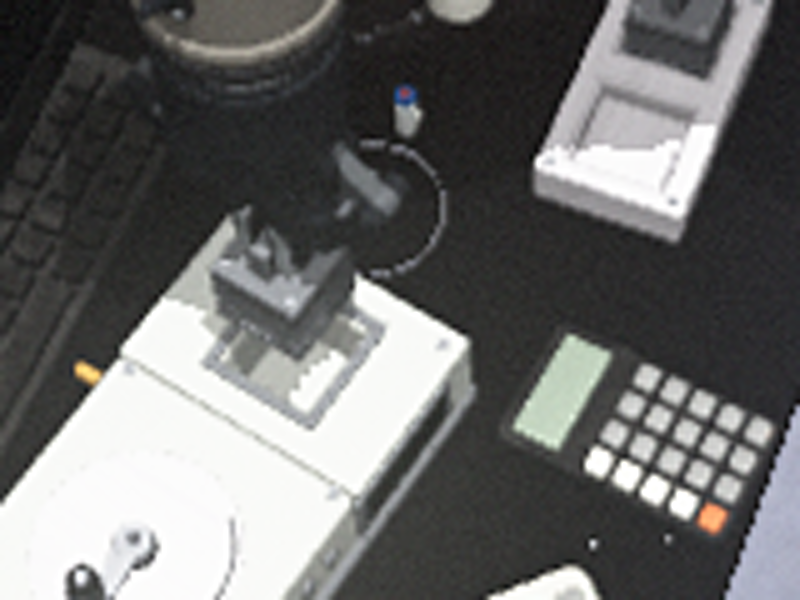

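View pics/t4.png

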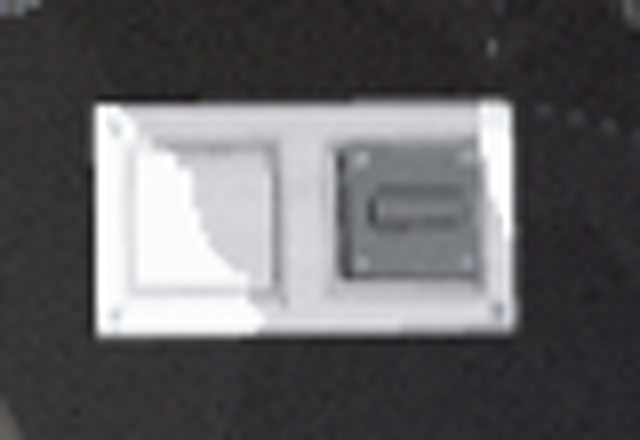

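Run:
```python
from fit import *
T=lambda u,v:(310+(u-3.5)/8,235+(v-3.5)/8)
car=[((.038,.07,.026),T(96,102),None),((-.038,.07,.026),T(96,336),None),((.038,-.07,.026),T(513,101),None),((-.038,-.07,.026),T(516,331),None)]
x,e=fit(car,[.47,-.17,0],'t');print(x,e, x[:2]+R.from_euler('z',x[2]).as_matrix()[:2,:2]@[0,.034])
w=onz(t,T(204,217),.026);print('well mouth',w); print('well floor',onz(t,T(205,215),.01)); print('old top',onz(t,T(419,208),.054),'exp',x[:2]+R.from_euler('z',x[2]).as_matrix()[:2,:2]@[0,-.034])
```

```text
[ 0.47944673 -0.16761104 -0.00609513] [ 0.   0.4  0.2 -0.5 -0.2  0.3 -0.  -0.2] [ 0.47965397 -0.13361167]
well mouth [ 0.47988766 -0.13363415  0.026     ]
well floor [ 0.4812103  -0.13455386  0.01      ]
old top [ 0.48090334 -0.20332451  0.054     ] exp [ 0.4792395  -0.20161041]
```

Emit:
{"op": "apply_moves", "data": {
  "commands": [
    [5,0,-6,20,-0.03,0,0],
    [5,0,-18,60,-0.08,0,0],
    [5,0,-31,105,-0.13,0,0],
    [5,0,-43,145,-0.182,0,0.002],
    [5,0,-54,180,-0.182,0,0.004],
    [5,10,-59,196,-0.182,0.002,0.004],
    [5,25,-59.4,199.6,-0.182,0.002,0.004],
    [5,45,-59.4,199.6,-0.182,0.002,0.004],
    [5,54,-59.4,199.6,-0.182,0.002,0.004],
    [5,54,-59.4,199.6,-0.182,0.002,0.004],
    [5,54,-59.4,199.6,-0.182,0.002,0.004]
  ]
}}

```text
clock: 17.85
tcp_pos: [0.4792, -0.1342, 0.1005]
orientation: [1.216, 1.205, -1.214]
contact_force: [0.2, -0.4, -1.7]
grip_width: 0.009
```

Run:
```python
from plan import *
s=grab_frame('side');t=grab_frame('top')
o=r.get_obs();Rw=R.from_rotvec(o['orientation']).as_matrix();print(o['clock'],o['tcp_pos'],o['contact_force'],o['grip_width'])
rel(o['tcp_pos'],Rw,[((.4785,-.135,.099),-.008)])
k=7;x0,y0=310,190
a=cv2.resize(s['pixels'][y0:y0+85,x0:x0+110],None,fx=k,fy=k,interpolation=cv2.INTER_CUBIC)
cv2.imwrite('pics/s5.png',a[:,:,::-1])
k=7;x0,y0=300,220
b=cv2.resize(t['pixels'][y0:y0+80,x0:x0+100],None,fx=k,fy=k,interpolation=cv2.INTER_CUBIC)
cv2.imwrite('pics/t5.png',b[:,:,::-1])
```

```text
17.95 [ 0.47953078 -0.13455994  0.10106797] [ 0.31529007 -0.09067111 -1.27187481] 0.009032162417173653
(0.4785, -0.135, 0.099) [2.1, -1.0, 0.4] [-0.0003, -0.0001, -0.0022]
```

View pics/s5.png

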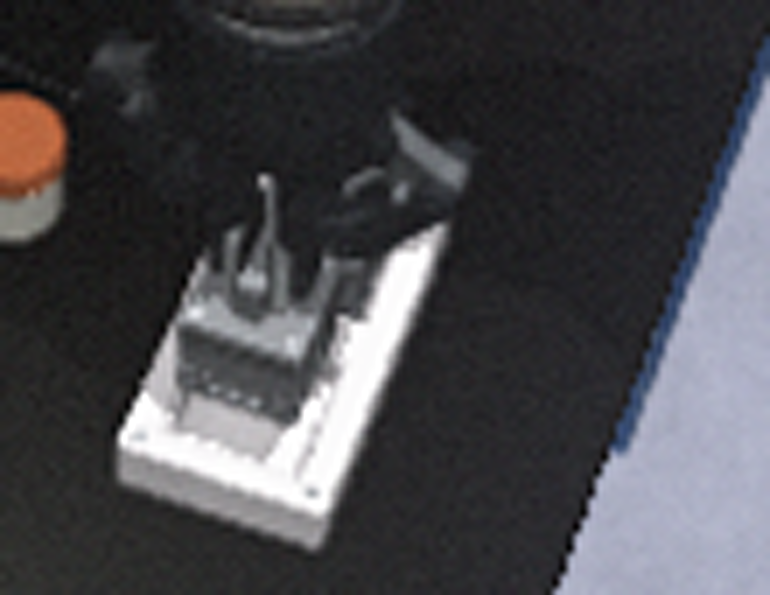

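View pics/t5.png

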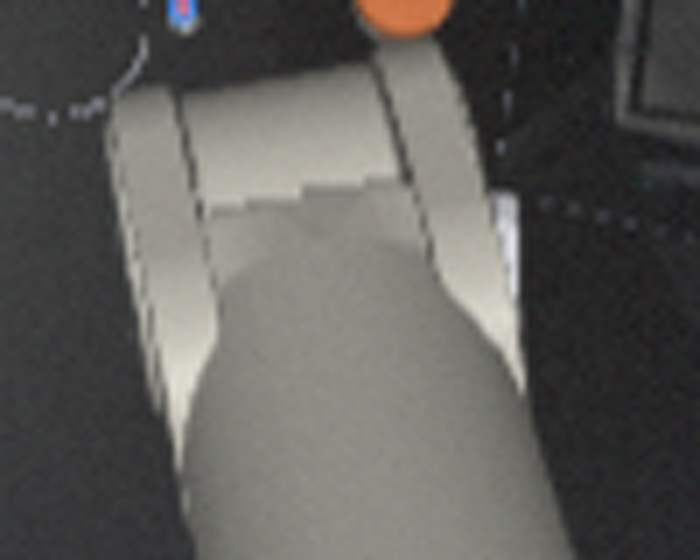

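Run:
```python
from fit import *
S=lambda u,v:(310+(u-3)/7,190+(v-3)/7)
for n,u,v,z in (('car +x+y',120,438,.026),('car -x+y',327,498,.026),('cas top +x+y',178,325,.097),('cas top -x+y',305,357,.097),('cas bot +x+y',182,388,.053),('cas bot -x+y',297,418,.053),('car -x-y',450,222,.026),('car base +x+y',118,480,0),('car base -x+y',320,552,0)):
    print(n,onz(s,S(u,v),z).round(4))
# predicted px for cassette centred at (.4795,-.1346)
for cx,cy in ((.4795,-.1346),(.4795,-.1326)):
  for dx,dy,z in ((.022,.022,.097),(-.022,.022,.097),(.022,.022,.053),(-.022,.022,.053)):
    print(cx,cy,(dx,z),((proj(s,(cx+dx,cy+dy,z))-[310,190])*7+3).round(0))
for dx in (.038,-.038): print(((proj(s,(.4795+dx,-.1676+.07,.026))-[310,190])*7+3).round(0))
```

```text
car +x+y [ 0.5166 -0.0997  0.026 ]
car -x+y [ 0.4414 -0.1037  0.026 ]
cas top +x+y [ 0.4996 -0.1079  0.097 ]
cas top -x+y [ 0.456  -0.1118  0.097 ]
cas bot +x+y [ 0.4984 -0.1111  0.053 ]
cas bot -x+y [ 0.4577 -0.1144  0.053 ]
car -x-y [ 0.4391 -0.2285  0.026 ]
car base +x+y [ 0.5165 -0.0978  0.    ]
car base -x+y [ 0.4402 -0.0969  0.    ]
0.4795 -0.1346 (0.022, 0.097) [178. 312.]
0.4795 -0.1346 (-0.022, 0.097) [302. 354.]
0.4795 -0.1346 (0.022, 0.053) [175. 382.]
0.4795 -0.1346 (-0.022, 0.053) [296. 422.]
0.4795 -0.1326 (0.022, 0.097) [176. 317.]
0.4795 -0.1326 (-0.022, 0.097) [300. 358.]
0.4795 -0.1326 (0.022, 0.053) [173. 386.]
0.4795 -0.1326 (-0.022, 0.053) [294. 427.]
[115. 442.]
[321. 512.]
```

Emit:
{"op": "apply_moves", "data": {
  "commands": [
    [5,8,-0.5,1,0,0,0],
    [5,16,-0.5,1,0,0,0],
    [5,22,-0.5,1,0,0,0],
    [5,26,-0.5,1,0,0,0],
    [5,28,-0.5,1,0,0,0],
    [5,30,-0.5,1,0,0,0],
    [5,30,-0.5,1,0,0,0]
  ]
}}

```text
clock: 18.65
tcp_pos: [0.4782, -0.1359, 0.0702]
orientation: [1.216, 1.205, -1.215]
contact_force: [0.3, -0.1, -2.4]
grip_width: 0.0094
```

```bash
python3 st.py
```

```text
clk 18.6 [ 0.4782 -0.1359  0.0702] R 325.0 mm phi -111.1 f [ 0.3 -0.1 -2.4] rad -0.1 tan(cw) -0.3 mom [-0.03  0.03  0.04] w 0.0094
```

Emit:
{"op": "apply_moves", "data": {
  "commands": [
    [5,3,0,0,0,0,0],
    [5,6,0,0,0,0,0],
    [5,8,0,0,0,0,0],
    [5,10,0,0,0,0,0],
    [5,11,0,0,0,0,0],
    [5,11,0,0,0,0,0]
  ]
}}

```text
clock: 19.25
tcp_pos: [0.4781, -0.1359, 0.0592]
orientation: [1.216, 1.205, -1.215]
contact_force: [0.8, 0.1, -1.8]
grip_width: 0.0091
```

```bash
python3 st.py
```

```text
clk 19.2 [ 0.4781 -0.1359  0.0592] R 325.0 mm phi -111.1 f [ 0.8  0.1 -1.8] rad -0.3 tan(cw) -0.7 mom [-0.04  0.04 -0.01] w 0.0091
```

Clear of the walls; easing down onto the floor.

Emit:
{"op": "apply_moves", "data": {
  "commands": [
    [5,0.5,0,0,0,0,0],
    [5,1,0,0,0,0,0],
    [5,1.5,0,0,0,0,0],
    [5,1.5,0,0,0,0,0]
  ]
}}

```text
clock: 19.65
tcp_pos: [0.4784, -0.1359, 0.0581]
orientation: [1.216, 1.204, -1.215]
contact_force: [-0.2, -0.3, 1.8]
grip_width: 0.0088
```

```bash
python3 st.py
```

```text
clk 19.6 [ 0.4784 -0.1359  0.0581] R 324.9 mm phi -111.1 f [-0.2 -0.3  1.8] rad 0.3 tan(cw) 0.1 mom [ 0.03  0.19 -0.01] w 0.0088
```

Emit:
{"op": "apply_moves", "data": {
  "commands": [
    [12,0,0,0,0,0,0],
    [20,0,0,0,0,0,0],
    [30,0,0,0,0,0,0],
    [30,-3,0,0,0,0,0],
    [30,-10,0,0,0,0,0],
    [30,-25,0,0,0,0,0],
    [30,-55,0,0,0,0,0],
    [30,-95,0,0,0,0,0],
    [30,-140,0,0,0,0,0],
    [30,-160,0,-60,0,0,0],
    [30,-160,0,-110,0,0,0],
    [30,-160,0,-150,0,0,0],
    [30,-160,0,-180,0,0,0],
    [30,-160,0,-180,0,0,0]
  ]
}}

```text
clock: 21.05
tcp_pos: [0.4796, 0.0499, 0.2199]
orientation: [1.213, 1.208, -1.206]
contact_force: [0.4, -0.5, -0.2]
grip_width: 0.0304
```

Run:
```python
from plan import *
s=grab_frame('side');t=grab_frame('top')
o=r.get_obs();print(o['clock'],o['tcp_pos'],o['contact_force'],o['grip_width'])
k=7;x0,y0=310,190
a=cv2.resize(s['pixels'][y0:y0+85,x0:x0+110],None,fx=k,fy=k,interpolation=cv2.INTER_CUBIC)
cv2.imwrite('pics/s6.png',a[:,:,::-1])
cv2.imwrite('pics/t6.png',t['pixels'][:,:,::-1])
x0,y0=310,235;k=8
b=cv2.resize(t['pixels'][y0:y0+55,x0:x0+80],None,fx=k,fy=k,interpolation=cv2.INTER_CUBIC)
cv2.imwrite('pics/t6c.png',b[:,:,::-1])
```

```text
21.15 [0.47969794 0.04458831 0.21887382] [-0.23010695 -1.7300569  -0.76116568] 0.0298668938717403
```

View pics/s6.png

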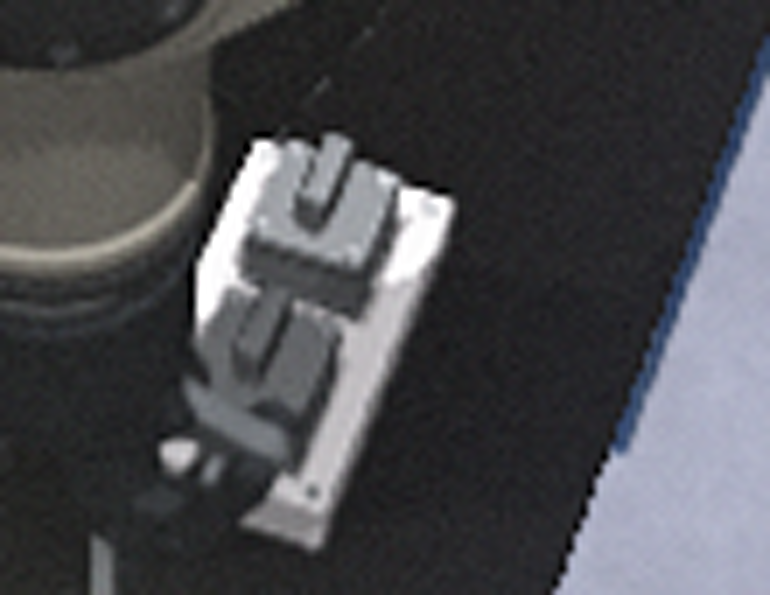

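View pics/t6c.png

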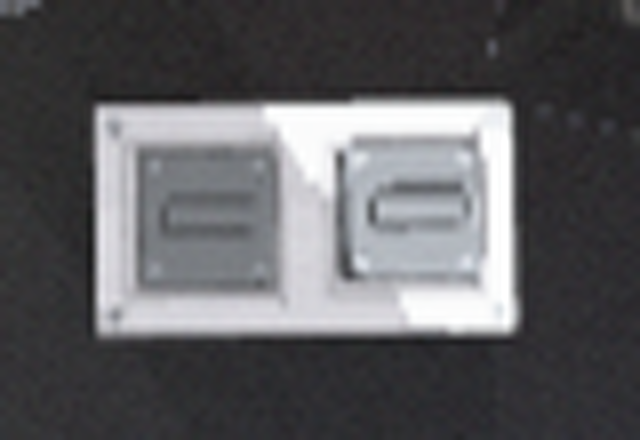

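View pics/t6.png

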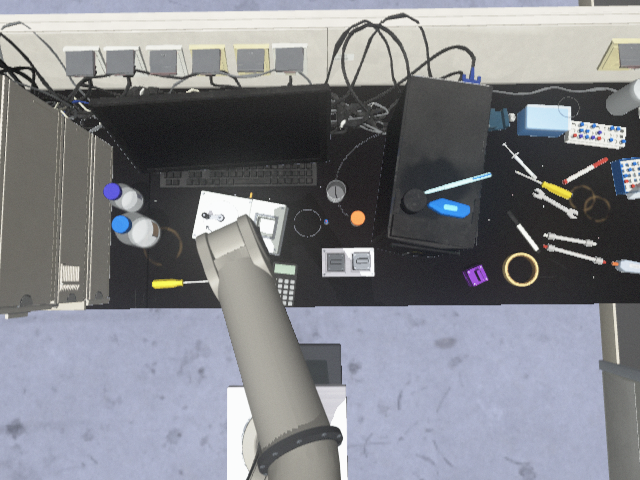

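Run:
```python
from h import *
t=grab_frame('top')
T=lambda u,v:(310+(u-3.5)/8,235+(v-3.5)/8)
print(onz(t,T(207,217),.054),onz(t,T(207,216),.076))
print(r.hand_in())
```

```text
[ 0.47874472 -0.13362388  0.054     ] [ 0.47817851 -0.13282895  0.076     ]
the job is handed in; nothing more can be done
None
```

The tape is wound back, and the cassette stands in the carrier's free well next to the old cassette. I handed the job in at about 21 s, and no verdict was reported.

- **Winding:** I gripped the knob and turned the crank clockwise, reading the force at the end of each step (45° to 90°). The drag was about 11–13 N for roughly 1.5 turns. It dropped away during the following 90° step, and a short 10° check confirmed it was gone. I stopped there, at least a third of a turn short of the end stop.
- **Lifting:** A test lift of 7 mm showed only about the cassette's weight, so the bolt was back. I then lifted it straight up, about 80 mm in all.
- **Placing:** The cassette went down with no wall contact, and I felt about 2 N when it met the floor, at the height expected for fully seated. In the last picture its centre is about 1 mm from the measured well centre. It looks upright and as low as the old cassette, which is still in its own well.
- **At hand-in:** The gripper was open and clear, about 0.22 m above the bench. In the last top picture everything in view looks unmoved, but the arm hid the timer and part of the calculator. The arm never went near either of them.

**Disagreements:**
- The two cameras differed by 2–5 mm on some points. I settled those with the measured robot positions and the contact forces.
- After the drag dropped, the force along the crank's path read about +3.5 N instead of slightly negative. I think it came from the rigid grip running off-centre, but I did not check that.

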